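Plug the diagnostic card into the test socket and clamp it

TASK

Take the test card with the black grip bar on top out of the card rack, lower it edgewise all the way down into the slot of the test socket while the socket's clamp lever is still raised (let it down, do not drop it), and let go of it. Then swing the clamp lever fully down so that the card is clamped. Leave the other two boards in the rack and the rest of the bench as they are.

Things in the scene. Friction and masses are not known exactly. Their poses are not given: they have to be found in the camera images.
- card: Test card: upright green board 7 (x) x 100 (y) x 82 (z) mm with a black grip bar centred along its top edge, 14 mm thick (x), 64 mm long (y), 80 to 105 mm above the bottom edge. Origin: middle of the bottom edge; z up to the grip bar. About 0.12 kg. It starts in one of the rack's three slots and may lean a few degrees. It may go into the socket either way round.
- rack: Grey plastic card rack, fixed, 150 (x) x 118 (y) mm, side walls 40 mm high, with three slots along its y, at x = -60, 0 and +60 mm, each 9.6 mm wide and 106 mm long. Origin: centre of its underside, on the mat; the slots' floor is 6 mm above it, the guide ribs reach 38 mm above it.
- socket: Test socket, fixed: aluminium base 90 (x) x 176 (y) x 12 mm with a black block 56 (x) x 124 (y) mm on it, whose top is 52 mm above the origin. One slot runs along its y. A steel clamp lever stands at its +y end. Origin: centre of the underside, on the mat; z up.
- slot_mouth (a point): Centre of the slot's mouth, at the block's top face; axes as the socket's. The slot is 10 mm wide (x), 104 mm long (y), 30 mm deep, its mouth slightly chamfered. A fully seated card has its bottom edge 30 mm below this point.
- clamp (a joint): Angle of the clamp lever: 0 = fully down, level, pointing along the socket's +y (clamped); about 1.3 = fully raised. It stays where it is left; it takes about 2 N at the tip to move.
- clamp_hinge (a point): On the lever's hinge axis, 70 mm along +y from the middle of the socket and 42 mm above its underside; the axis runs along the socket's x, the lever swings in the upright plane of the socket's y and z.
- clamp_tip (a point): Middle of the upper face of the black end pad of the lever (the face to press on), 72 mm from the hinge along the lever and 6 mm off its midline. The lever is a flat steel bar 16 mm wide and 8 mm thick; the pad is 26 x 26 mm and 12 mm thick, its end 85 mm from the hinge.
- bare_board: Lower green board without grip, 7 x 100 x 62 mm, standing in another slot of the rack. Origin: middle of its bottom edge. Leave it there.
- port_board: Low green board with two steel connector blocks on its top edge, 64 mm high in all, 7 x 100 mm (blocks 11 mm thick), standing in another slot of the rack. Origin: middle of its bottom edge. Leave it there.
- solder_spool: Bystander: solder spool standing on end, 50 mm diameter, 40 mm high; origin in the middle of its underside.
- flux_bottle: Bystander: white bottle, 40 mm diameter, 85 mm high; origin in the middle of its underside.
- screwdriver: Bystander: screwdriver lying on the mat, 170 mm long; origin near its middle.
- multimeter: Bystander: multimeter lying at the right side, 150 x 75 x 41 mm; origin in the middle of its underside.
- pliers: Bystander: pliers with yellow handles lying at the left side, 150 mm long; origin at the pivot.

How it is judged:
By the outcome, as a careful person would: the job done as asked, in the order asked, and still so for the second after the job is handed in, with the robot touching nothing.
It also fails if it takes over 48 s, if anything falls off the work surface, if the arm or the gripper's body presses on something with over 40 N, if the wrist force passes 120 N, or if a joint passes its speed limit or range.

ROBOT

A 7-joint arm with a two-finger parallel gripper is mounted at the origin on the work surface. World frame = base frame: x ahead of the robot, y to its left, z up, the work surface at z = 0. Lengths are in m, angles in rad, forces in N, time in s.
With the tool pointing down it reaches from about 0.4 to 0.85 m from the base axis. Payload 4.5 kg.
Tool frame: the origin (TCP) lies midway between the tips of the shut fingers; the grasp point (between the pads) lies 19 mm behind it; z points along the fingers, y is the line along which they close (so a half turn about z gives the same grasp; the last joint's range is limited). The gripper opens to 88 mm and grips with 3 to 60 N. Pads are 18 mm wide; open, the fingers measure 123 mm over their backs; the gripper's body (75 mm by 187 mm) begins 45 mm behind the grasp point.
Start: joints at [-1.084, 0.689, -0.195, 1.565, 0.157, 0.902, -0.215], TCP at [0.273, 0.562, 0.239] pointing down, gripper open.
Joint ranges: [-3.01, 3.01], [-0.46, 2.08], [-1.47, 1.51], [0.13, 2.56], [-1, 4.14], [0.04, 2.09], [-2.66, 2.66]. Speed limits (rad/s): [2.57, 2.57, 3.14, 3.14, 3.14, 3.14, 3.14].

INTERFACE

Orientations are given as a unit quaternion [x, y, z, w].
In Python, from plant import r gives the robot as it stands.
- The arm moves only by the tool move_arm, never from a script. Its argument "targets" is a list that holds one entry, the list of rows, each a list of 7 numbers: the opening, from 0 (shut) to 1 (fully open), then the shift along the tool's x, y, z in mm, then the turn, a rotation vector about the tool's x, y, z in degrees. In form: [[[claw, dx, dy, dz, ax, ay, az], ...]]. A call has 1 to 10 rows; each row is the pose to reach, as a shift and turn from the pose commanded when the call began, along the tool's axes at that moment; what a row does not reach only later rows make up. A row lasts 1/8 s, in which the tool goes at most 62.5 mm and 10.7 degrees, less where a joint would pass 70% of its speed; a pose out of reach is approached as far as the arm can. A call with a gripper value outside its range is refused whole. The fingers move at their own pace and stop on an object; "newtons" is the grip in N (left out, the last holds). Time passes only in rows, so rows that repeat a pose let the fingers close. It gives the time, the measured TCP pose, the force, the opening and the grip force at its end, in the units of the state.
- r.get_state(): the state, without advancing time (a new reading comes with each control period).
- r.snapshot(name): name is "side" or "top"; returns the picture (420x560x3 uint8, red, green, blue); there is no depth.
- r.camera_info(name): a dict with "fx", "fy", "cx", "cy" (pixels), "R" (3x3) and "t" (3): a world point X has camera coordinates R X + t. Camera axes: x right, y down, z forward; pixel columns grow to the right and rows downward; lengths in m; the calibration is good to about 2 mm. A picture is of the moment at which its call begins. camera_info takes no time and is no camera call.
- r.finish_job(): hands the job in; it is judged then, once.
The state is a dict: "clock": time; "q": joint angles; "qd": joint speeds; "joint_torque": joint torques, N m; "tool_pos": TCP position; "eef_rot": TCP orientation; "contact_force": force on the tool from outside, world axes, zero at the start; "moment": the same for the moment, N m; "opening": opening from 0.0 (shut) to 1.0 (fully open); "finger_force": force on a finger pad.
Only numpy, scipy, OpenCV 4.12 (cv2) and the standard library are available. Lean on these libraries where they do the work, as an engineer would, in place of code of your own. Each camera call takes 0.05 s, during which the arm holds its last target. There are 200 camera calls.

## Working session

There is one attempt and no reset: what is moved stays moved. The work goes in short steps, Python scripts to look and compute and a tool call to move; the robot and the scene stay as the last step left them, time stands still between calls to the robot, and variables do not carry over. Pictures are saved under pics/ and viewed, at most 10 in all, crops included, and the job is handed in when it is done.

Besides the shell and the picture viewer there is one more tool, called after "Call:" by a JSON object that holds its "fn" and its "kwargs", one argument or row to a line. move_arm: Moves the arm, as the interface text tells. Its arguments: {"type":"object","properties":{"targets":{"type":"array","items":{"type":"array","items":{"type":"array","items":{"type":"number"}}}},"newtons":{"type":"number"}},"required":["targets"]}

```bash
ls; mkdir -p pics; python3 - <<'E'
from plant import r
import cv2
for n in("side","top"):
    im=r.snapshot(n); cv2.imwrite(f"pics/{n}0.png",im[:,:,::-1]); c=r.camera_info(n); print(n,c)
print(r.get_state())
E
```

```text
pics
side {'fx': 454.5503330577623, 'fy': 454.5503330577623, 'cx': 277.6149770352458, 'cy': 206.42069395233128, 'R': array([[ 0.94022192, -0.33974831,  0.02353338],
       [-0.17482372, -0.54080022, -0.82278295],
       [ 0.29226598,  0.76948438, -0.56786829]]), 't': array([-0.55771488,  0.13945751,  1.17758417])}
top {'fx': 517.4536504184402, 'fy': 517.4536504184402, 'cx': 287.2015332983359, 'cy': 215.87197110834828, 'R': array([[-2.22798213e-02, -9.99751753e-01,  2.06312670e-04],
       [-9.74478880e-01,  2.16704984e-02, -2.23430752e-01],
       [ 2.23370815e-01, -5.17904457e-03, -9.74719784e-01]]), 't': array([0.00980893, 0.58569298, 1.50021175])}
{'clock': 0.1, 'q': array([-1.0842276 ,  0.68991584, -0.19453398,  1.56622232,  0.15729656,
        0.90250083, -0.21510373]), 'qd': array([-0.0001123 , -0.00272244, -0.0013092 , -0.00361321,  0.0004655 ,
        0.00053983, -0.00042922]), 'joint_torque': array([-3.39870174e-03, -5.28505361e+01, -1.27179578e+00, -1.53836471e+01,
       -5.26471110e-02,  2.03248623e-03,  4.33423929e-05]), 'tool_pos': array([0.27319579, 0.56150336, 0.23798549]), 'eef_rot': array([ 2.24417051e-01,  9.74492844e-01, -8.16757604e-04, -1.33093185e-04]), 'contact_force': array([-0.50640431,  0.67157751,  0.41858497]), 'moment': array([-0.02277617, -0.02179097,  0.01038881]), 'finger_force': 0.0, 'opening': 1.003247585218029}
```

View pics/side0.png

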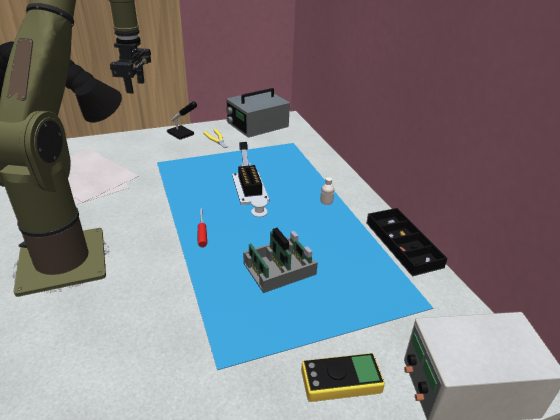

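View pics/top0.png

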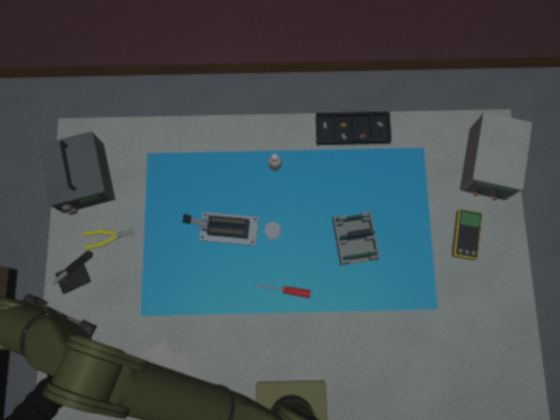

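The side view shows the rack around (280,262) with the grip bar at (281,238), and the socket at (250,180) with its lever up at (243,148). In the top view the rack is at (356,238), the bar at (357,234), the socket at (229,228) and the lever pad at (187,219). Next I'll zoom in.

```bash
python3 - <<'E'
import cv2,numpy as np
s=cv2.imread("pics/side0.png");t=cv2.imread("pics/top0.png")
def c(im,x,y,w,h): return cv2.resize(im[y:y+h,x:x+w],(400,300),interpolation=cv2.INTER_CUBIC)
# 5x scale: 80x60
cv2.imwrite("pics/z1.png",np.vstack([np.hstack([c(s,241,225,80,60),c(s,215,145,80,60)]),np.hstack([cv2.convertScaleAbs(c(t,316,207,80,60),alpha=1.5),cv2.convertScaleAbs(c(t,180,200,80,60),alpha=1.5)])]))
E
```

```text
(no output)
```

View pics/z1.png

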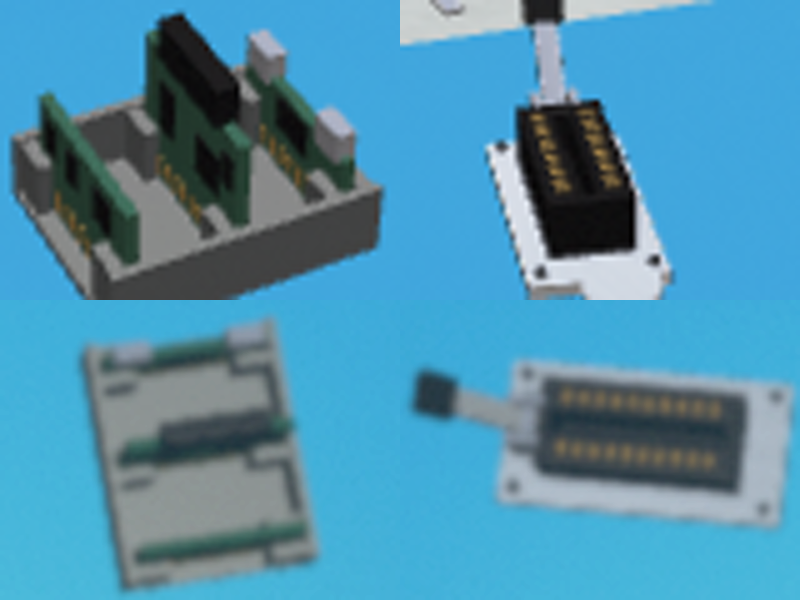

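The zoom shows the grip-bar card in the middle rack slot. The socket's lever is at its left end in the top view (world +y), raised, and the two gold pin rows flank the slot. I'll measure with masks and two-view triangulation.

```bash
cat > h.py <<'E'
import cv2,numpy as np
from plant import r
CI={n:r.camera_info(n) for n in("side","top")}
def ray(n,p):
    c=CI[n];d=c["R"].T@np.array([(p[0]-c["cx"])/c["fx"],(p[1]-c["cy"])/c["fy"],1]);return -c["R"].T@c["t"],d/np.linalg.norm(d)
def plane(n,p,z):
    o,d=ray(n,p);return o+d*(z-o[2])/d[2]
def tri(ps,pt):
    o1,d1=ray("side",ps);o2,d2=ray("top",pt)
    s=np.linalg.lstsq(np.c_[d1,-d2],o2-o1,rcond=None)[0];a=o1+s[0]*d1;b=o2+s[1]*d2
    return (a+b)/2,np.linalg.norm(a-b)
def proj(n,X):
    c=CI[n];q=c["R"]@np.asarray(X)+c["t"];return np.array([q[0]/q[2]*c["fx"]+c["cx"],q[1]/q[2]*c["fy"]+c["cy"]])
K=8
def crop(n,im,x,y,w,h): return cv2.resize(im[y:y+h,x:x+w],None,fx=K,fy=K,interpolation=cv2.INTER_CUBIC)
def full(p,x,y): return (np.asarray(p,float)+.5)/K-.5+[x,y]
def big(m):
    cs,_=cv2.findContours(m.astype(np.uint8),cv2.RETR_EXTERNAL,cv2.CHAIN_APPROX_NONE);return max(cs,key=cv2.contourArea)[:,0]
E
python3 - <<'E'
from h import *
np.set_printoptions(precision=4,suppress=True)
I={n:cv2.imread(f"pics/{n}0.png") for n in("side","top")}
B={"rack":{"side":(241,225,80,66),"top":(326,205,60,65)},"sock":{"side":(228,138,45,70),"top":(180,205,82,45)}}
def hsv(k,n):
    b=B[k][n];return cv2.cvtColor(crop(n,I[n],*b),cv2.COLOR_BGR2HSV),b
def rect(c,b,z):
    P=np.array([plane("top",full(p,*b[:2]),z)[:2]*1000 for p in c],np.float32);(cx,cy),(w,h),a=cv2.minAreaRect(P)
    return cx,cy,w,h,a
# gold pins
G={}
for n in("side","top"):
    H,b=hsv("sock",n);m=(H[...,0]>10)&(H[...,0]<32)&(H[...,1]>85)&(H[...,2]>60)
    ys,xs=np.nonzero(m);(cx,cy),(w,h),a=cv2.minAreaRect(np.c_[xs,ys].astype(np.float32))
    P=full(np.c_[xs,ys],*b[:2]);bx=cv2.boxPoints(((cx,cy),(w,h),a));bx=full(bx,*b[:2])
    print("gold",n,m.sum(),P.mean(0),bx.mean(0),bx.tolist());G[n]=P.mean(0)
    if n=="top": print("gold rect@52",rect(np.c_[xs,ys],b,.052))
print("gold tri",tri(G["side"],G["top"]))
# base / block
H,b=hsv("sock","top")
blue=(H[...,0]>88)&(H[...,0]<115)&(H[...,1]>105)
m=cv2.morphologyEx((~blue).astype(np.uint8),cv2.MORPH_OPEN,np.ones((81,81)));m[:,:100]=0
print("base@12",rect(big(m),b,.012))
m=(H[...,2]<75).astype(np.uint8);m[:,:130]=0;m=cv2.morphologyEx(m,cv2.MORPH_CLOSE,np.ones((41,41)));print("block@52",rect(big(m),b,.052))
# pad
C={}
for n in("side","top"):
    H,b=hsv("sock",n);m=H[...,2]<80
    if n=="top": m[:,130:]=0
    else: m[130:]=0
    c=big(m);C[n]=full(c,*b[:2]).mean(0) ;print("pad",n,full(c,*b[:2]).min(0),full(c,*b[:2]).max(0))
print("pad tri",tri(C["side"],C["top"]))
# rack
H,b=hsv("rack","top");blue=(H[...,0]>88)&(H[...,0]<115)&(H[...,1]>105)
c=big(~blue);print("rack@40",rect(c,b,.04))
# bar
for n in("side","top"):
    H,b=hsv("rack",n);m=(H[...,2]<(55 if n=="side" else 70)).astype(np.uint8)
    m=cv2.morphologyEx(m,cv2.MORPH_OPEN,np.ones((13,13)))
    c=big(m);x=full(c,*b[:2]);C[n]=x;ap=cv2.approxPolyDP(c,8,True)[:,0];print("bar",n,cv2.contourArea(c)/64,full(ap,*b[:2]).tolist())
    if n=="top":print(rect(c,b,.111))
    v=crop(n,I[n],*b);cv2.drawContours(v,[c],-1,(0,0,255),1);cv2.imwrite(f"pics/bar_{n}.png",cv2.resize(v,(400,400)))
cv2.imwrite("pics/bar.png",np.hstack([cv2.imread("pics/bar_side.png"),cv2.convertScaleAbs(cv2.imread("pics/bar_top.png"),alpha=1.6)]))
E
```

```text
gold side 5796 [249.6139 174.6694] [249.649  174.5123] [[240.30543899536133, 167.51015853881836], [253.1837387084961, 163.38409805297852], [258.9925193786621, 181.51453018188477], [246.11421966552734, 185.6405906677246]]
gold top 0 [nan nan] [179.5625 204.5625] [[179.5625, 204.5625], [179.5625, 204.5625], [179.5625, 204.5625], [179.5625, 204.5625]]<stdin>:16: RuntimeWarning: Mean of empty slice.
  ret = um.true_divide(
Traceback (most recent call last):
cv2.error: OpenCV(4.12.0) /io/opencv/modules/imgproc/src/convhull.cpp:143: error: (-215:Assertion failed) total >= 0 && (depth == CV_32F || depth == CV_32S) in function 'convexHull'
```

```bash
cat > m.py <<'E'
from h import *
np.set_printoptions(precision=4,suppress=True)
I={n:cv2.imread(f"pics/{n}0.png") for n in("side","top")}
B={"rack":{"side":(241,225,80,66),"top":(326,205,60,65)},"sock":{"side":(228,138,45,70),"top":(180,205,82,45)}}
def get(k,n):
    b=B[k][n];v=crop(n,I[n],*b);return v.astype(int),v.max(2).astype(int),b
def rect(c,b,z):
    P=np.array([plane("top",full(p,*b[:2]),z)[:2]*1000 for p in c],np.float32);(cx,cy),(w,h),a=cv2.minAreaRect(P)
    return np.array([cx,cy,w,h,a])
G={}
for n in("side","top"):
    v,V,b=get("sock",n);d=v[...,2]-v[...,0];th=d.max()*.5 if n=="side" else (d.max()+np.median(d[V<75]))/2
    m=d>th
    if n=="top": m[:,:240]=0
    ys,xs=np.nonzero(m);rc=cv2.minAreaRect(np.c_[xs,ys].astype(np.float32))
    P=full(np.c_[xs,ys],*b[:2]);bx=full(cv2.boxPoints(rc),*b[:2])
    print("gold",n,m.sum(),th,P.mean(0),bx.mean(0),bx.round(1).tolist());G[n]=bx.mean(0)
    if n=="top": print("gold rect@52",rect(np.c_[xs,ys],b,.052))
print("gold tri",tri(G["side"],G["top"]))
def bluem(v): return (v[...,0]-v[...,2]>70)
v,V,b=get("sock","top")
m=cv2.morphologyEx((~bluem(v)).astype(np.uint8),cv2.MORPH_OPEN,np.ones((81,81)))
print("base@12",rect(big(m),b,.012))
m=(V<85).astype(np.uint8);m[:,:180]=0;m=cv2.morphologyEx(m,cv2.MORPH_CLOSE,np.ones((41,41)));print("block@52",rect(big(m),b,.052))
C={}
for n in("side","top"):
    v,V,b=get("sock",n);m=V<80
    if n=="top": m[:,130:]=0
    else: m[130:]=0
    c=big(m);f=full(c,*b[:2]);C[n]=(f.min(0)+f.max(0))/2;print("pad",n,f.min(0),f.max(0))
print("pad tri",tri(C["side"],C["top"]))
v,V,b=get("rack","top");print("rack@40",rect(big(~bluem(v)),b,.04))
O=[]
for n in("side","top"):
    v,V,b=get("rack",n);m=(V<(55 if n=="side" else 70)).astype(np.uint8)
    m=cv2.morphologyEx(m,cv2.MORPH_OPEN,np.ones((13,13)))
    c=big(m);ap=cv2.approxPolyDP(c,8,True)[:,0];print("bar",n,cv2.contourArea(c)/64,full(ap,*b[:2]).round(1).tolist())
    if n=="top":print(rect(c,b,.111))
    w=np.uint8(np.clip(v,0,255));w=cv2.convertScaleAbs(w,alpha=1.6) if n=="top" else w
    cv2.drawContours(w,[c],-1,(0,0,255),1);O.append(cv2.resize(w,(400,430)))
cv2.imwrite("pics/bar.png",np.hstack(O))
E
python3 m.py
```

```text
gold side 2293 46.0 [249.4237 174.8187] [249.5442 174.463 ] [[240.8, 167.7], [252.6, 163.9], [258.3, 181.2], [246.5, 185.1]]
gold top 8791 6.5 [227.1505 225.3317] [227.0592 225.2252] [[210.4, 230.6], [211.6, 217.0], [243.7, 219.9], [242.5, 233.4]]
gold rect@52 [563.9838 180.3895  97.8888  42.136   83.5495]
gold tri (array([0.5624, 0.18  , 0.0557]), np.float64(0.0014366467681416425))
base@12 [562.8672 181.2201 183.2266  95.1131  83.4633]
block@52 [560.8016 185.0613 139.89    61.7268  83.2765]
pad side [239.1875 141.6875] [246.9375 149.1875]
pad top [182.5625 214.1875] [190.8125 222.9375]
pad tri (array([0.5754, 0.2942, 0.1011]), np.float64(0.0017115968861776284))
rack@40 [ 520.1575 -209.8034  157.4772  125.7191    7.2926]
bar side 215.4921875 [[273.2, 228.8], [271.1, 236.8], [282.4, 250.8], [288.9, 248.8], [287.4, 240.1], [277.1, 227.9]]
bar top 240.0625 [[373.1, 231.6], [371.4, 227.2], [348.7, 231.4], [345.9, 235.1], [340.3, 236.3], [339.3, 239.3], [348.8, 239.9], [366.1, 238.2], [366.9, 236.1], [372.6, 234.8]]
[ 513.7523 -202.5018   29.6249  101.6049   10.1832]
```

View pics/bar.png

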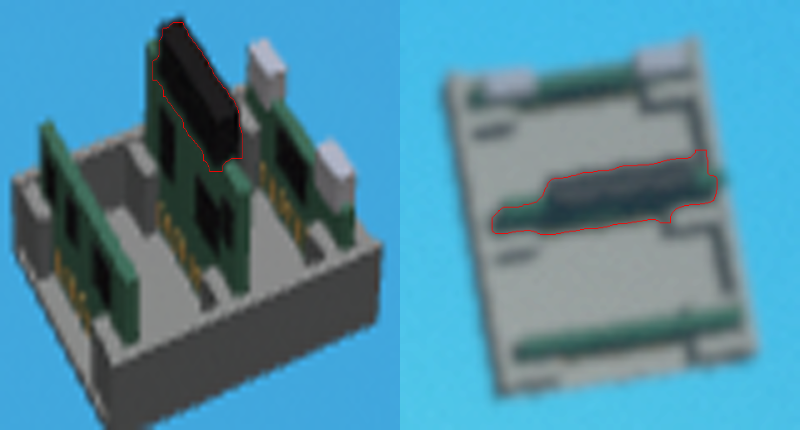

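The grip bar's top face spans about (348.5–371.5, 229–236) in the top view and (273–289, 228–242) in the side view. I'll triangulate its ends and compute the approach.

```bash
cat >> h.py <<'E'
from scipy.spatial.transform import Rotation as Ro
def goal(P,yawy,st=None,down=True):
    """shift (mm) and turn (deg) in tool axes from present pose to TCP P(m), tool z down, tool y at angle yawy(deg)"""
    st=st or r.get_state();R0=Ro.from_quat(st["eef_rot"])
    a=np.deg2rad(yawy);y=np.array([np.cos(a),np.sin(a),0]);z=np.array([0,0,-1.]);x=np.cross(y,z)
    R1=Ro.from_matrix(np.c_[x,y,z]);return R0.inv().apply(np.asarray(P)-st["tool_pos"])*1000,np.rad2deg((R0.inv()*R1).as_rotvec())
E
python3 - <<'E'
from h import *
np.set_printoptions(precision=4,suppress=True)
S=lambda x,y:((x)/5+241-.4,(y)/6.515+225-.4)
T=lambda x,y:((x-400)/6.667+326-.4,(y)/6.615+205-.4)
a,e=tri(S(174,23),T(552,192));b,f=tri(S(231,100),T(703,175));print(a,e,b,f,(a+b)/2,np.linalg.norm(a-b))
t=cv2.imread("pics/top0.png")
print(t[226:243,354:366:3].max(2))
# where card in unleaned mid slot would be
print("rack centre pix", [plane("top",T(*p),.04) for p in[(455,75),(695,42),(752,352),(500,392)]])
print("board ends @z=.088(top of board)",[plane("top",T(*p),.088) for p in[(497,215),(715,183)]])
P=np.r_[((a+b)/2)[:2],.26];print(goal(P,7.3))
E
```

```text
[ 0.5188 -0.1802  0.1121] 0.0011542091941624732 [ 0.5235 -0.2449  0.1228] 0.002286636779942217 [ 0.5211 -0.2126  0.1175] 0.06579550149680183
[[97 98 97 98]
 [98 98 98 97]
 [99 97 95 92]
 [95 90 80 76]
 [80 73 61 58]
 [61 56 53 52]
 [53 52 54 52]
 [53 52 52 46]
 [53 48 47 44]
 [47 44 43 42]
 [43 44 42 42]
 [44 46 45 53]
 [50 56 63 75]
 [67 77 85 91]
 [88 94 97 98]
 [97 98 99 98]
 [99 99 99 99]]
rack centre pix [array([ 0.5884, -0.147 ,  0.04  ]), array([ 0.6017, -0.2587,  0.04  ]), array([ 0.4556, -0.2761,  0.04  ]), array([ 0.4398, -0.161 ,  0.04  ])]
board ends @z=.088(top of board) [array([ 0.5129, -0.1582,  0.088 ]), array([ 0.5253, -0.2557,  0.088 ])]
(array([-561.5367, -587.6872,  -20.9837]), array([-0.0837,  0.0525, 56.7628]))
```

Call:
{"fn": "move_arm", "kwargs": {
  "targets": [
    [[0.5, -562, -588, -21, 0, 0, 56.8], [0.5, -562, -588, -21, 0, 0, 56.8], [0.5, -562, -588, -21, 0, 0, 56.8], [0.5, -562, -588, -21, 0, 0, 56.8], [0.5, -562, -588, -21, 0, 0, 56.8], [0.5, -562, -588, -21, 0, 0, 56.8], [0.5, -562, -588, -21, 0, 0, 56.8], [0.5, -562, -588, -21, 0, 0, 56.8], [0.5, -562, -588, -21, 0, 0, 56.8], [0.5, -562, -588, -21, 0, 0, 56.8]]
  ],
  "newtons": 20
}}

```text
clock: 1.35
tool_pos: [0.4643, -0.0348, 0.2548]
eef_rot: [0.661, 0.751, 0.0, -0.0]
contact_force: [1.2, 0.9, -0.5]
opening: 0.501
finger_force: 0.0
```

Call:
{"fn": "move_arm", "kwargs": {
  "targets": [
    [[0.5, -183.5, 33.8, -5, 0, 0, 0], [0.5, -183.5, 33.8, -5, 0, 0, 0], [0.5, -183.5, 33.8, -5, 0, 0, 0], [0.5, -183.5, 33.8, -5, 0, 0, 0], [0.5, -183.5, 33.8, 50, 0, 0, 0], [0.5, -183.5, 33.8, 100, 0, 0, 0], [0.5, -183.5, 33.8, 120, 0, 0, 0], [0.5, -183.5, 33.8, 120, 0, 0, 0]]
  ]
}}

```text
clock: 2.35
tool_pos: [0.5194, -0.209, 0.1333]
eef_rot: [0.66, 0.751, -0.001, -0.002]
contact_force: [0.1, 0.5, -0.0]
opening: 0.501
finger_force: 0.0
```

```bash
python3 - <<'E'
from h import *
np.set_printoptions(precision=4,suppress=True)
s=r.snapshot("side")[:,:,::-1];t=r.snapshot("top")[:,:,::-1]
c=lambda im,x,y,w,h:cv2.resize(im[y:y+h,x:x+w],(400,400),interpolation=cv2.INTER_CUBIC)
cv2.imwrite("pics/h1.png",np.hstack([c(s,241,205,80,80),cv2.convertScaleAbs(c(t,316,195,80,80),alpha=1.6)]))
st=r.get_state();print(st["tool_pos"],st["eef_rot"],goal([.521,-.2115,.0795],7.3))
E
```

```text
[ 0.5211 -0.2101  0.1354] [0.6606 0.7507 0.0003 0.0002] (array([-1.3593, -0.338 , 55.9144]), array([ 0.0378, -0.0066,  0.0017]))
```

View pics/h1.png

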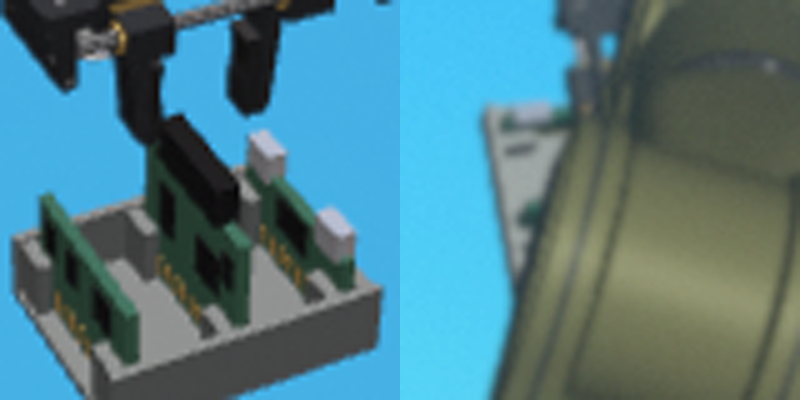

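In the side view the fingers straddle the bar, with tips at crop (145,140) and (245,112). The arm hides the top view. I'll descend and grip.

Call:
{"fn": "move_arm", "kwargs": {
  "targets": [
    [[0.5, -1.4, -0.3, 30, 0, 0, 0], [0.5, -1.4, -0.3, 56, 0, 0, 0], [0.5, -1.4, -0.3, 56, 0, 0, 0], [0.5, -1.4, -0.3, 56, 0, 0, 0], [0.1, -1.4, -0.3, 56, 0, 0, 0], [0.1, -1.4, -0.3, 56, 0, 0, 0], [0.1, -1.4, -0.3, 56, 0, 0, 0], [0.1, -1.4, -0.3, 56, 0, 0, 0]]
  ],
  "newtons": 20
}}

```text
clock: 3.45
tool_pos: [0.521, -0.2122, 0.0791]
eef_rot: [0.661, 0.75, 0.0, 0.0]
contact_force: [-0.4, 0.4, 3.2]
opening: 0.157
finger_force: 19.9
```

Call:
{"fn": "move_arm", "kwargs": {
  "targets": [
    [[0.1, 0, 0, -5, 0, 0, 0], [0.1, 0, 0, -15, 0, 0, 0], [0.1, 0, 0, -30, 0, 0, 0], [0.1, 0, 0, -50, 0, 0, 0], [0.1, 0, 0, -80, 0, 0, 0], [0.1, 0, 0, -110, 0, 0, 0], [0.1, 0, 0, -130, 0, 0, 0], [0.1, 0, 0, -130, 0, 0, 0]]
  ],
  "newtons": 30
}}

```text
clock: 4.45
tool_pos: [0.5215, -0.2126, 0.211]
eef_rot: [0.661, 0.75, 0.001, 0.002]
contact_force: [0.2, 0.5, -0.7]
opening: 0.155
finger_force: 29.9
```

```bash
python3 - <<'E'
from h import *
np.set_printoptions(precision=4,suppress=True)
st=r.get_state();print(st["tool_pos"],st["contact_force"],goal([.5632,.1802,.205],-6.5))
E
```

```text
[ 0.5215 -0.2126  0.211 ] [ 0.214   0.4943 -0.7465] (array([384.4242,  90.8935,   5.6183]), array([ 0.2174,  0.0766, 13.7419]))
```

Call:
{"fn": "move_arm", "kwargs": {
  "targets": [
    [[0.1, 40, 9, 0, 0, 0, 2], [0.1, 90, 20, 0, 0, 0, 4], [0.1, 140, 32, 2, 0, 0, 6], [0.1, 190, 44, 3, 0, 0, 8], [0.1, 240, 56, 4, 0, 0, 10], [0.1, 290, 68, 5, 0, 0, 12], [0.1, 335, 79, 5.6, 0, 0, 13.7], [0.1, 370, 88, 5.6, 0, 0, 13.7], [0.1, 384.4, 90.9, 5.6, 0, 0, 13.7], [0.1, 384.4, 90.9, 5.6, 0, 0, 13.7]]
  ]
}}

```text
clock: 5.7
tool_pos: [0.5617, 0.1806, 0.2026]
eef_rot: [0.745, 0.667, -0.001, -0.0]
contact_force: [-0.6, -1.0, -0.9]
opening: 0.155
finger_force: 29.9
```

Call:
{"fn": "move_arm", "kwargs": {
  "targets": [
    [[0.1, 0, 0, 30, 0, 0, 0], [0.1, 0, 0, 45, 0, 0, 0], [0.1, 0, 0, 45, 0, 0, 0], [0.1, 0, 0, 45, 0, 0, 0]]
  ]
}}

```text
clock: 6.2
tool_pos: [0.5628, 0.18, 0.1589]
eef_rot: [0.746, 0.666, 0.0, 0.0]
contact_force: [-0.2, -0.1, -1.3]
opening: 0.15
finger_force: 29.9
```

```bash
python3 - <<'E'
from h import *
np.set_printoptions(precision=4,suppress=True)
s=r.snapshot("side")[:,:,::-1];t=r.snapshot("top")[:,:,::-1]
cv2.imwrite("pics/side1.png",s);cv2.imwrite("pics/top1.png",t)
st=r.get_state();print(st["tool_pos"],st["contact_force"],goal([.5632,.1802,.16],-6.5))
p=st["tool_pos"];print("proj card bottom",proj("side",p-[0,0,.0735]),proj("top",p))
c=lambda im,x,y,w,h:cv2.resize(im[y:y+h,x:x+w],(400,400),interpolation=cv2.INTER_CUBIC)
cv2.imwrite("pics/h2.png",np.hstack([c(s,210,125,80,80),cv2.convertScaleAbs(c(t,180,185,80,80),alpha=1.6)]))
E
```

```text
[0.5629 0.1805 0.1592] [ 0.6773 -1.0737 -1.4537] (array([-0.3072,  0.325 , -0.8424]), array([ 0.0919, -0.0414,  0.0362]))
proj card bottom [249.7607 166.0973] [222.7092 217.8075]
```

View pics/h2.png

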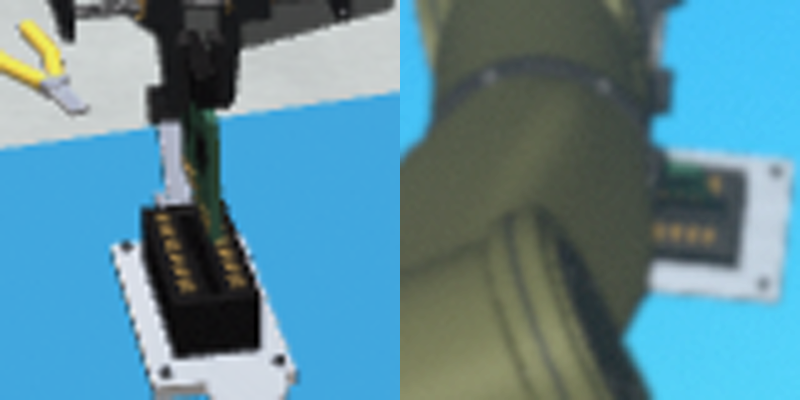

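The card hangs over the slot. In the side view its near bottom corner is at about crop (215,238), i.e. pixel (253,172.6), and the arm mostly covers the top view. I'll compare the card's edges with predictions.

```bash
python3 - <<'E'
from h import *
np.set_printoptions(precision=2,suppress=True,linewidth=200)
s=cv2.imread("pics/side1.png").astype(int);t=cv2.imread("pics/top1.png").astype(int)
yd=np.array([.1132,.9936,0]);xd=np.array([.9936,-.1132,0])
p=np.array([.5629,.1805,0])
for z in(.09,.1,.11,.12):
  e=p-yd*.05+[0,0,z]
  print(z,[proj("side",e+xd*k) for k in(-.0035,.0035)],[proj("top",e+xd*k) for k in(-.0035,.0035)])
print("green-ness side G-R, cols 245-262")
for row in(156,160,164,168,170,171,172,173,174):print(row,s[row,245:262,1]-s[row,245:262,2],s[row,245:262,0]-s[row,245:262,1])
m=np.array([.5635,.1803,.052]);
for k in(-.005,.005):print("slot",k,proj("side",m-yd*.052+xd*k),proj("side",m+xd*k-yd*.03))
for k in(-.028,.028):print("blocktop near corner",proj("side",m-yd*.062+xd*k),proj("top",m-yd*.062+xd*k))
print("side rows of slot")
for row in(176,178,180,182,184,186):print(row,s[row,238:264].max(1))
print("top cols310..332");
for row in range(210,244):print(row,t[row,311-0:330:1].max(1)) if 0 else None
for row in range(213,240):print(row,t[row,313-80+0:313-80+18,1]-t[row,233:251,2],t[row,233:251].max(1))
E
```

```text
0.09 [array([251.6 , 172.93]), array([253.85, 172.71])] [array([242.15, 225.58]), array([242.41, 223.28])]
0.1 [array([251.57, 170.09]), array([253.83, 169.87])] [array([241.86, 224.88]), array([242.12, 222.57])]
0.11 [array([251.54, 167.22]), array([253.81, 167.01])] [array([241.57, 224.18]), array([241.83, 221.85])]
0.12 [array([251.51, 164.34]), array([253.79, 164.12])] [array([241.28, 223.46]), array([241.54, 221.12])]
green-ness side G-R, cols 245-262
156 [  6  -3   9  20   4   0  10  24  25  96 102 103 102 102 103 102 102] [ 17  -9 -13 -11  -3   0  -5 -13 -13  54  55  54  55  55  55  55  55]
160 [  5   6  -1  -4  15  14  20  24  25  97 102 102 102 102 103 103 103] [ 18  16  -7 -23 -12  -8 -10 -13 -13  53  55  56  55  55  54  55  55]
164 [  6   6   5   5   1  15  18  25  25  76 100 102 103 103 102 102 102] [ 17  18  17   0 -20 -12  -9 -13 -14  36  55  55  54  55  55  55  55]
168 [  0  -2   0  -1  -1  -8  -4  21  26   9  -1  94 102 103 101 103 102] [  1   1   0   1   2 -19 -25 -14 -14  -4   1  52  55  54  56  54  55]
170 [ -3  -1  -2   0   0  -1  -3  22  25   0  -1  -1  92 102 10
[... 4336 characters left out ...]
3 3 5 3 2 4 5 4 6 6 6 7 9 9] [ 48  49  50  51  51  51  50  50  54  52  53  54  52  53  67 104 133 140]
235 [6 6 6 7 6 7 6 5 5 5 5 5 5 6 6 7 8 9] [ 44  44  46  43  46  45  47  47  48  50  51  52  51  52  71 106 133 139]
236 [6 6 6 7 8 6 7 8 8 8 7 7 7 8 7 8 8 9] [ 55  52  49  47  45  43  44  44  44  44  45  46  46  50  76 112 133 139]
237 [6 7 7 6 5 7 7 7 8 7 7 7 7 7 8 8 9 9] [ 94  90  82  78  74  72  70  68  65  59  57  55  51  56  82 115 135 139]
238 [8 8 8 7 8 7 8 7 7 8 8 7 7 7 7 9 8 9] [125 123 120 117 115 114 113 111 106  98  94  89  83  82  95 121 136 139]
239 [ 8  8  8  9  8  8  8  8  8  9  9  9  8  8  8  8  8 10] [139 138 137 136 136 136 134 134 130 126 124 122 118 118 122 131 138 140]
```

The card's edges match the prediction to within about 0.5 mm, and the slot agrees too. I'll lower it in stages while watching the force.

Call:
{"fn": "move_arm", "kwargs": {
  "targets": [
    [[0.1, -0.3, 0.2, 15, 0, 0, 0], [0.1, -0.3, 0.2, 25, 0, 0, 0], [0.1, -0.3, 0.2, 30, 0, 0, 0], [0.1, -0.3, 0.2, 34, 0, 0, 0], [0.1, -0.3, 0.2, 37, 0, 0, 0], [0.1, -0.3, 0.2, 40, 0, 0, 0], [0.1, -0.3, 0.2, 40, 0, 0, 0]]
  ]
}}

```text
clock: 7.18
tool_pos: [0.5623, 0.1803, 0.1182]
eef_rot: [0.746, 0.666, -0.0, -0.0]
contact_force: [-0.4, -0.1, -1.7]
opening: 0.153
finger_force: 29.9
```

Call:
{"fn": "move_arm", "kwargs": {
  "targets": [
    [[0.1, 0, 0, 4, 0, 0, 0], [0.1, 0, 0, 8, 0, 0, 0], [0.1, 0, 0, 12, 0, 0, 0], [0.1, 0, 0, 16, 0, 0, 0], [0.1, 0, 0, 19, 0, 0, 0], [0.1, 0, 0, 19, 0, 0, 0]]
  ]
}}

```text
clock: 7.92
tool_pos: [0.5623, 0.1803, 0.099]
eef_rot: [0.746, 0.666, -0.0, -0.0]
contact_force: [0.5, 0.2, -1.1]
opening: 0.154
finger_force: 29.9
```

Call:
{"fn": "move_arm", "kwargs": {
  "targets": [
    [[0.1, 0, 0, 1, 0, 0, 0], [0.1, 0, 0, 2, 0, 0, 0], [0.1, 0, 0, 3, 0, 0, 0], [0.1, 0, 0, 3.5, 0, 0, 0], [0.1, 0, 0, 4, 0, 0, 0], [0.1, 0, 0, 4, 0, 0, 0]]
  ]
}}

```text
clock: 8.68
tool_pos: [0.5624, 0.1803, 0.0952]
eef_rot: [0.746, 0.666, -0.0, -0.0]
contact_force: [-0.5, -0.4, -1.4]
opening: 0.157
finger_force: 29.9
```

Call:
{"fn": "move_arm", "kwargs": {
  "targets": [
    [[0.1, 0, 0, 0.7, 0, 0, 0], [0.1, 0, 0, 1.4, 0, 0, 0], [0.1, 0, 0, 1.4, 0, 0, 0]]
  ]
}}

```text
clock: 9.05
tool_pos: [0.563, 0.1802, 0.0951]
eef_rot: [0.746, 0.666, 0.001, 0.0]
contact_force: [-3.2, 0.0, 8.8]
opening: 0.156
finger_force: 29.9
```

Floor contact came at the predicted height, so the card is seated. Releasing and backing up.

Call:
{"fn": "move_arm", "kwargs": {
  "targets": [
    [[0.1, 0, 0, -0.7, 0, 0, 0], [0.4, 0, 0, -0.7, 0, 0, 0], [0.4, 0, 0, -0.7, 0, 0, 0], [0.4, 0, 0, -0.7, 0, 0, 0], [0.4, 0, 0, -20, 0, 0, 0], [0.4, 0, 0, -50, 0, 0, 0], [0.4, 0, 0, -100, 0, 0, 0], [0.4, 0, 0, -130, 0, 0, 0], [0.4, 0, 0, -130, 0, 0, 0]]
  ]
}}

```text
clock: 10.18
tool_pos: [0.564, 0.1808, 0.2262]
eef_rot: [0.746, 0.666, 0.003, 0.001]
contact_force: [-0.1, -0.1, -0.4]
opening: 0.403
finger_force: 0.0
```

```bash
python3 - <<'E'
from h import *
np.set_printoptions(precision=4,suppress=True)
s=r.snapshot("side")[:,:,::-1];t=r.snapshot("top")[:,:,::-1]
c=lambda im,x,y,w,h:cv2.resize(im[y:y+h,x:x+w],(400,400),interpolation=cv2.INTER_CUBIC)
cv2.imwrite("pics/h3.png",np.hstack([c(s,210,125,80,80),cv2.convertScaleAbs(c(t,180,185,80,80),alpha=1.6)]))
yd=np.array([.1132,.9936,0]);h=np.array([.5635,.1803,.042])+yd*.07
for a in (1.3,.65,0):
  d=yd*np.cos(a)+np.array([0,0,np.sin(a)]);n=-yd*np.sin(a)+np.array([0,0,np.cos(a)])
  print(a,h+d*.072+n*.006,h+d*.079)
st=r.get_state();print(st["tool_pos"],st["contact_force"])
for P in([.5635,.1803,.225]+yd*.02,[.5635,.1803,.15]+yd*.05): print(goal(P,-6.5))
E
```

```text
1.3 [0.5729 0.2632 0.113 ] [0.5738 0.2708 0.1181]
0.65 [0.5775 0.3032 0.0903] [0.5785 0.3123 0.0898]
0 [0.5796 0.3214 0.048 ] [0.5804 0.3283 0.042 ]
[0.5619 0.1803 0.2233] [ 0.0614 -0.4546 -0.2561]
(array([20.1297,  1.5881, -1.6592]), array([-0.0432,  0.0086,  0.0704]))
(array([50.1417,  1.6814, 73.3363]), array([-0.0432,  0.0086,  0.0704]))
```

View pics/h3.png

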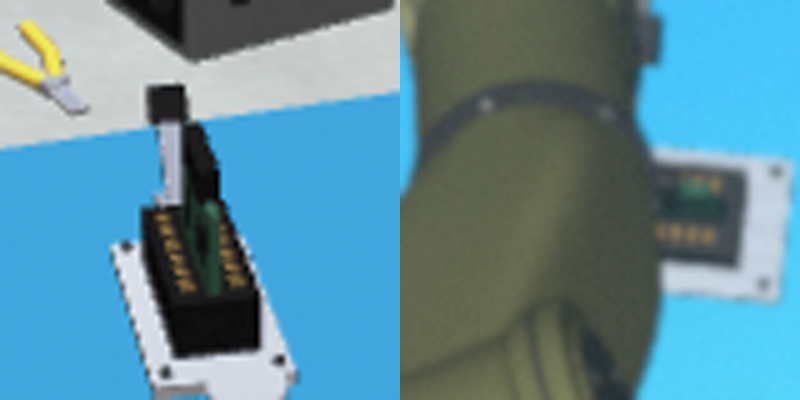

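The card stands seated and upright in the slot, and the lever pad is at crop (167,104), pixel (243.4,145.8). Before pressing I'll work out the lever angle from both views.

```bash
python3 - <<'E'
from h import *
np.set_printoptions(precision=4,suppress=True)
yd=np.array([.1132,.9936,0]);xd=np.array([.9936,-.1132,0]);h=np.array([.5635,.1803,.042])+yd*.07
print("seen side 243.1,145.4 (239.2-246.9,141.7-149.2) top 186.7,218.6 (182.6-190.8,214.2-222.9)")
for a in (1.3,1.15,1.0,.9,.8):
  d=yd*np.cos(a)+np.array([0,0,np.sin(a)]);n=-yd*np.sin(a)+np.array([0,0,np.cos(a)])
  C=[h+d*l+n*k+xd*x for l in(.059,.085) for k in(-.006,.006) for x in(-.013,.013)]
  for nm in("side","top"):
    p=np.array([proj(nm,c) for c in C]);print(a,nm,p.min(0),p.max(0))
for a in(1.3,1.2,1.1,1,.8,.6,.4,.2,0):
  d=yd*np.cos(a)+np.array([0,0,np.sin(a)]);n=-yd*np.sin(a)+np.array([0,0,np.cos(a)])
  print(a,goal(h+d*.072+n*.006,-6.5)[0].round(1))
E
```

```text
seen side 243.1,145.4 (239.2-246.9,141.7-149.2) top 186.7,218.6 (182.6-190.8,214.2-222.9)
1.3 side [240.4276 141.3996] [249.3618 150.6178]
1.3 top [190.1522 213.0603] [198.872  223.8589]
1.15 side [239.8763 141.2466] [248.8946 149.9968]
1.15 top [186.5053 213.0588] [196.1058 223.7663]
1.0 side [239.3907 141.2561] [248.46   150.1343]
1.0 top [183.3022 213.1181] [193.5626 223.8967]
0.9 side [239.1082 141.5002] [248.1931 150.5713]
0.9 top [181.451  213.2455] [192.0216 224.0376]
0.8 side [238.8613 141.9948] [247.9474 151.1745]
0.8 top [179.849 213.441] [190.6232 224.2196]
1.3 [ 83.6   1.8 110.4]
1.2 [ 90.6   1.8 112. ]
1.1 [ 97.5   1.8 114.4]
1 [104.    1.8 117.5]
0.8 [116.    1.8 125.5]
0.6 [126.2   1.8 135.7]
0.4 [134.1   1.8 147.8]
0.2 [139.5   1.9 161.1]
0 [142.2   1.9 175.3]
```

The lever stands at about 0.95 rad. I'll shut the fingers, hover over the pad, then follow its arc down.

Call:
{"fn": "move_arm", "kwargs": {
  "targets": [
    [[0, 40, 1.7, -5, 0, 0, 0], [0, 80, 1.7, -5, 0, 0, 0], [0, 107, 1.8, 0, 0, 0, 0], [0, 107, 1.8, 40, 0, 0, 0], [0, 107, 1.8, 75, 0, 0, 0], [0, 107, 1.8, 90, 0, 0, 0], [0, 107, 1.8, 90, 0, 0, 0], [0, 107, 1.8, 90, 0, 0, 0]]
  ]
}}

```text
clock: 11.28
tool_pos: [0.5771, 0.2867, 0.1349]
eef_rot: [0.746, 0.666, 0.001, 0.0]
contact_force: [0.5, 0.0, -0.2]
opening: 0.004
finger_force: 0.0
```

Call:
{"fn": "move_arm", "kwargs": {
  "targets": [
    [[0, 1, 0, 10, 0, 0, 0], [0, 3, 0, 18, 0, 0, 0], [0, 6, 0, 26, 0, 0, 0], [0, 10, 0, 33, 0, 0, 0], [0, 14, 0, 38, 0, 0, 0], [0, 14, 0, 38, 0, 0, 0]]
  ]
}}

```text
clock: 12.02
tool_pos: [0.5774, 0.3008, 0.0953]
eef_rot: [0.745, 0.667, -0.0, -0.0]
contact_force: [0.3, 0.4, 1.3]
opening: 0.002
finger_force: 0.0
```

```bash
python3 - <<'E'
from h import *
np.set_printoptions(precision=4,suppress=True)
s=r.snapshot("side")[:,:,::-1]
c=lambda im,x,y,w,h:cv2.resize(im[y:y+h,x:x+w],(400,400),interpolation=cv2.INTER_CUBIC)
cv2.imwrite("pics/h4.png",c(s,205,115,80,80))
yd=np.array([.1132,.9936,0]);h=np.array([.5635,.1803,.042])+yd*.07
st=r.get_state();print(st["tool_pos"],st["contact_force"])
for a in(.6,.4,.2,0):
  d=yd*np.cos(a)+np.array([0,0,np.sin(a)]);n=-yd*np.sin(a)+np.array([0,0,np.cos(a)])
  print(a,goal(h+d*.072+n*.006,-6.5)[0].round(1))
E
```

```text
[0.5775 0.3005 0.0955] [-0.4233  0.3525 -0.7121]
0.6 [ 5.  -0.3  7.9]
0.4 [12.9 -0.2 19.9]
0.2 [18.3 -0.2 33.3]
0 [21.  -0.2 47.5]
```

View pics/h4.png

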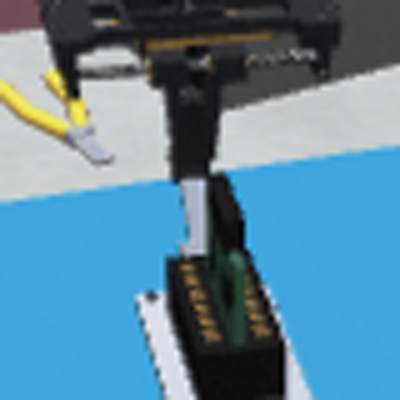

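The fingers are over the pad, tips at about crop (195,178), and have begun pushing it. I'll continue along the arc.

Call:
{"fn": "move_arm", "kwargs": {
  "targets": [
    [[0, 5, -0.2, 8, 0, 0, 0], [0, 9, -0.2, 14, 0, 0, 0], [0, 13, -0.2, 20, 0, 0, 0], [0, 16, -0.2, 27, 0, 0, 0], [0, 18, -0.2, 33, 0, 0, 0], [0, 20, -0.2, 39, 0, 0, 0], [0, 21, -0.2, 43, 0, 0, 0], [0, 21, -0.2, 43, 0, 0, 0]]
  ]
}}

```text
clock: 13.08
tool_pos: [0.5795, 0.3217, 0.0524]
eef_rot: [0.746, 0.666, -0.0, -0.0]
contact_force: [-0.0, 0.5, -0.6]
opening: 0.009
finger_force: 0.0
```

Call:
{"fn": "move_arm", "kwargs": {
  "targets": [
    [[0, 0, 0, 1.5, 0, 0, 0], [0, 0, 0, 3, 0, 0, 0], [0, 0, 0, 4, 0, 0, 0], [0, 0, 0, 4.5, 0, 0, 0]]
  ]
}}

```text
clock: 13.58
tool_pos: [0.58, 0.3219, 0.0502]
eef_rot: [0.746, 0.666, 0.001, -0.0]
contact_force: [-4.1, -1.1, 13.7]
opening: 0.006
finger_force: 6.9
```

Call:
{"fn": "move_arm", "kwargs": {
  "targets": [
    [[0, 0, 0, 0.7, 0, 0, 0], [0, 0, 0, 1.0, 0, 0, 0], [0, 0, 0, 1.0, 0, 0, 0]]
  ]
}}

```text
clock: 13.95
tool_pos: [0.58, 0.322, 0.05]
eef_rot: [0.746, 0.666, 0.001, -0.0]
contact_force: [-4.8, -1.0, 17.2]
opening: 0.005
finger_force: 8.5
```

It's at a hard stop. Backing off to look.

Call:
{"fn": "move_arm", "kwargs": {
  "targets": [
    [[0, 0, 0, -10, 0, 0, 0], [0, 0, 0, -50, 0, 0, 0], [0, 0, 0, -100, 0, 0, 0], [0, 0, 0, -160, 0, 0, 0], [0, 50, -50, -180, 0, 0, 0], [0, 100, -100, -190, 0, 0, 0], [0, 150, -150, -190, 0, 0, 0], [0, 180, -200, -190, 0, 0, 0], [0, 200, -250, -190, 0, 0, 0], [0, 200, -250, -190, 0, 0, 0]]
  ]
}}

```text
clock: 15.2
tool_pos: [0.3476, 0.5518, 0.2369]
eef_rot: [0.743, 0.669, -0.001, -0.002]
contact_force: [0.4, -0.7, 0.2]
opening: 0.003
finger_force: 0.0
```

```bash
python3 - <<'E'
from h import *
np.set_printoptions(precision=2,suppress=True)
s=r.snapshot("side")[:,:,::-1];t=r.snapshot("top")[:,:,::-1]
c=lambda im,x,y,w,h:cv2.resize(im[y:y+h,x:x+w],(400,400),interpolation=cv2.INTER_CUBIC)
cv2.imwrite("pics/h5.png",np.hstack([c(s,205,130,80,80),cv2.convertScaleAbs(c(t,175,185,80,80),alpha=1.6)]))
yd=np.array([.1132,.9936,0]);xd=np.array([.9936,-.1132,0]);h=np.array([.5635,.1803,.042])+yd*.07
for a in(.0,.05,.1,.2):
  d=yd*np.cos(a)+np.array([0,0,np.sin(a)]);n=-yd*np.sin(a)+np.array([0,0,np.cos(a)])
  C=[h+d*l+n*k+xd*x for l in(.059,.085) for k in(-.006,.006) for x in(-.013,.013)]
  for nm,o in(("side",(205,130)),("top",(175,185))):
    p=(np.array([proj(nm,q) for q in C])-o)*5;print(a,nm,p.min(0),p.max(0))
print(r.get_state()["tool_pos"])
E
```

```text
0.0 side [166.07 117.62] [210.   154.09]
0.0 top [  6.16 159.87] [ 57.87 209.05]
0.05 side [166.01 112.46] [209.88 150.14]
0.05 top [  5.36 158.4 ] [ 56.6  208.04]
0.1 side [166.   107.45] [209.85 146.28]
0.1 top [  4.92 156.95] [ 55.56 207.04]
0.2 side [166.01  97.96] [210.11 138.84]
0.2 top [  5.1  154.17] [ 54.39 205.11]
[0.35 0.55 0.24]
```

View pics/h5.png

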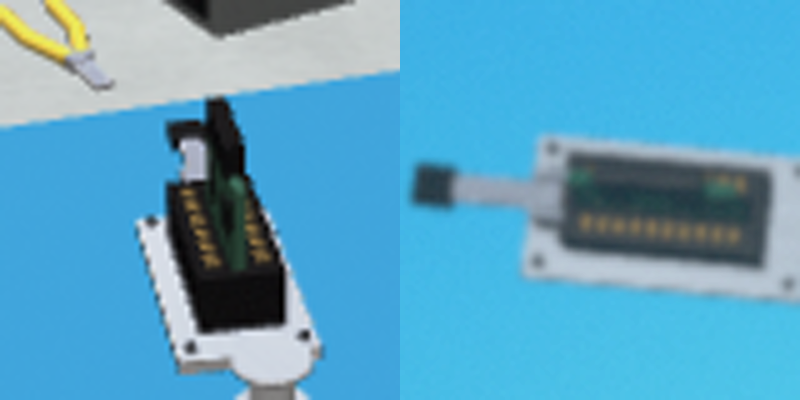

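The pad's top edge sits at side-crop row ~121 (118 predicted at angle 0), so the lever is fully down. The card is seated upright in both views. Handing in.

```bash
python3 -c "
from plant import r
print(r.finish_job())"
```

```text
the job is handed in; nothing more can be done
None
```

I put the test card fully into the socket slot and let go of it, then swung the clamp lever down to its stop, and handed the job in at about 15 s of the 48 s allowed; the arm never touched the other boards or anything else on the bench.

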